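# Drive a seized hinge pin into the catch tray and stack the tray

### The arm

A 7-joint arm with a two-finger parallel gripper is mounted at the origin on the work surface. World frame = base frame: x ahead of the robot, y to its left, z up, the work surface at z = 0. Lengths are in m, angles in rad, forces in N, time in s.
With the tool pointing down it reaches from about 0.4 to 0.875 m from the base axis. Payload 6.5 kg.
Tool frame: the origin (TCP) lies on the centre line of the jaws, within the pads' length; the fingertips stand 25 mm ahead of it and the grasp point (between the pads) lies 6 mm ahead of it (nose_length is the distance from the TCP to the fingertips, in m); z points along the fingers, x is the direction in which the jaws open and shut, and the axes are right-handed (so a half turn about z gives the same grasp; the last joint's range is limited). The gripper opens to 88 mm and grips with 3 to 60 N. Pads are 18 mm wide; open, the fingers measure 123 mm over their backs; the gripper's body (75 mm by 187 mm) begins 45 mm behind the grasp point.
Start: joints at [-1.278, 0.536, -0.004, 1.538, 0.003, 1.067, -0.071], TCP at [0.228, 0.609, 0.264] pointing down, gripper open.
Joint ranges: [-2.7, 2.7], [-0.37, 2.16], [-1.27, 1.26], [0.24, 2.4], [-1.31, 4.45], [0.19, 1.91], [-2.76, 2.76]. Speed limits (rad/s): [2.39, 2.39, 3.14, 3.14, 3.14, 3.14, 3.14].

### API

Orientations are given as [roll, pitch, yaw] about the fixed x, y, z axes, in that order (R = Rz(yaw) Ry(pitch) Rx(roll)).
In Python, from plant import * gives the robot as it stands. Calls block until the motion is done:
- goto(position, orientation): joint-space move of the TCP to a pose.
- move_linear(position, attitude=None, rate=0.15, stop_force=None): straight line of the TCP; attitude=None keeps the orientation; rate is the mean speed in m/s. With stop_force (N) it stops when the force on the tool has changed by that much, and returns True; else False.
- move_joints(angles): joint-space move.
- set_gripper(opening): finger opening in m; the grip force is fixed at half the most; returns when the fingers have stopped.
- wait(seconds).
- ik(position, orientation): joint angles nearest the present ones, or None.
- sense(): the state.
- camera(name): name is "scene" or "top" or "wrist"; returns the picture (384x512x3 uint8, red, green, blue); there is no depth.
- camera_params(name): a dict with "mtx" (3x3 intrinsics, pixels), "T" (4x4, takes a point from camera to world coordinates); the wrist camera has in their place "mount" (4x4, takes a point from camera to tool coordinates, whose origin is the TCP and whose axes are the tool frame's). Camera axes: x right, y down, z forward; pixel columns grow to the right and rows downward; lengths in m; the calibration is good to about 2 mm. The wrist camera is an equidistant fisheye: a pixel r from the principal point sees the ray r / f radians off the axis. A picture is of the moment at which its call begins: read the wrist's pose just before it. camera_params takes no time and is no camera call.
A pose or a line that the arm cannot do raises Unreachable and nothing moves.
- finish_job(): hands the job in, once; it reports no verdict.
Trained networks look in the newest picture that a camera, given by its name, has taken for a name from the list of things; names that differ only in an ending like _2 or _b are one class to them, and where a whole thing is asked for, a point or a joint stands for the part that bears it (a point fixed in the world has none). Each returns a list of dicts, best first, with "p" (0 to 1); they miss things now and then, are a little off and sometimes report something else, mostly with a low value. They report only what shows in the picture. A call takes as long as a camera call.
- search_frame(camera, target): "extent" ([left, top, right, bottom] in pixels, round what is visible of it).
- masks_of(camera, target): "mask" (384x512 bool, what is visible of it) and "extent" ([left, top, right, bottom] in pixels, round what is visible of it).
- place_of(camera, target): "at" ([column, row] in pixels: a listed point, or the origin of a listed thing).
The state is a dict: "time": time; "joints": joint angles; "qd": joint speeds; "effort": joint torques, N m; "position": TCP position; "tcp_rot": TCP orientation; "ft_force": force on the tool from outside, world axes, zero at the start; "moment": the same for the moment, N m; "opening": finger opening in m.
Only numpy, scipy, OpenCV 4.12 (cv2) and the standard library are available. Lean on these libraries where they do the work, as an engineer would, in place of code of your own. Each camera call takes 0.05 s, during which the arm holds its last target.

### The job

Take the drift punch from its rest and, from the pin's flush end, drive the seized hinge pin out of the hinge in the vise so that it drops into the catch tray below. Lay the punch down flat again, on its rest or on the bench; then, with the pin in it, stack the catch tray squarely on the other tray of removed parts, so that its feet nest fully inside the lower tray's rim, and let go. Leave the spray can, spool, screwdriver and meter alone.

Things in the scene. Friction and masses are not known exactly. Their poses are not given: they have to be found in the camera images.
- punch_center (a point): (All sizes in mm.) Drift punch, dark steel, 100 g, level: square shank 12 x 12 x 70 with a slim round nose, 6 in diameter and 60 long, at its +y end and a round head 8 long at its -y end. This point is the shank's centre; the nose tip is 95 from it along the punch's +y, the head's end 43 along -y. At the start its axis is 38 above the bench.
- rest_center (a point): Fixed wooden punch rest: two notched uprights 7 thick, centred 29 either side of this point along y; tops 37, notch floors 32 above the bench; notches 15 wide; base 50 x 90, 8 thick. The punch lies in the notches along the rest's y, nose to +y. This point: middle of the rest, on the axis of a punch lying in it, 38 above the bench. Fingers fit between the uprights.
- bore_mouth (a point): Steel hinge held in the vise: three knuckles in line, a tube 26 in outer diameter and 36 long with a level bore 13.5 wide, axis 64 above the bench. This point is on the axis in the flat -y end face, where the pin's shank ends flush; the other end face is 36 along +y. The pin is to be driven along this point's +y. One leaf reaches 68 to +x at the bore's height.
- vise: Small blue bench vise, fixed; origin on the bench, axes as bore_mouth, which lies at y -16 and 64 up. Body 76 wide (x), y -20 to 0, 44 high; foot 110 wide, y -44 to 0, 8 high; its screw reaches x +72. From y 0 to +20 the hinge juts out freely over the near end of the catch tray, its underside 51 and its top 77 above the bench.
- pin_center (a point): Hinge pin, plain steel, 40 g, seized in the bore: shank 12 in diameter, 36 long, with a head 18 in diameter, 4 thick at its +y end against the hinge's +y face, so it leaves only towards +y. A steady push of 6 to 16 N moves it, no hammering; tight for about 28, it drops once pushed 30 to 36. This point is the middle of its 40 length, on its axis.
- tray_center (a point): Catch tray, grey plastic, 150 g, open: 60 (x) x 110 (y) x 36 high, walls 4, inner floor at 10; four corner feet 6 tall, 2 clearance each way inside another tray's rim. This point: its middle, 18 up. Its -y end stands under the hinge, long axis along the bore: draw it 25 or more along +y of the hinge before lifting it out. May be gripped across its 60 width.
- base_tray_center (a point): The other tray, same shape and axes, 300 g, standing loose on the bench with a few screws on its floor. This point is in its middle, half-way up. A tray stacked on it and nested stands 30 higher, either way round.
- punch: The drift punch as a whole; same origin and axes as punch_center.
- pin: The hinge pin as a whole; same origin and axes as pin_center.
- tray: The catch tray as a whole; origin in the middle of its underside (between the feet), axes as tray_center.
- spray: Bystander: spray can, 52 in diameter, 150 high, origin under its centre.
- spool: Bystander: spool, 52 in diameter, 40 high, origin under its centre.
- driver: Bystander: black-handled screwdriver lying on the bench.
- meter: Bystander: black hand-held meter, 75 x 140 x 32, lying on the bench, origin under its centre.

How it is judged:
By the outcome, as a careful person would: the job done as asked, in the order asked, and still so for the second after the job is handed in, with the robot touching nothing.
It also fails if it takes over 67 s, if anything falls off the work surface, if the arm or the gripper's body presses on something with over 40 N, if the wrist force passes 120 N, or if a joint passes its speed limit or range.

## Working session

There is one attempt and no reset: what is moved stays moved. The work goes in short steps, each a Python script; the robot and the scene stay as the last script left them, time stands still between calls to the robot, and variables do not carry over. Pictures are saved under pics/ and viewed, and the job is handed in when it is done.

```bash
ls; mkdir -p pics; python3 - <<'E'
from plant import *
import cv2
s=sense();print(s)
for n in ["scene","top","wrist"]:
    im=camera(n);cv2.imwrite(f"pics/a_{n}.png",im[:,:,::-1])
    print(n,camera_params(n))
print(sense()['time'])
E
```

```text
pics
{'time': 0.0, 'joints': array([-1.2781971 ,  0.53719983, -0.00443625,  1.53882364,  0.00261586,
        1.06729572, -0.07118768]), 'qd': array([-0.00012125,  0.00129383,  0.00015715,  0.00113537, -0.00015793,
       -0.00071715, -0.00072694]), 'effort': array([ 9.59659872e-07, -5.70986688e+01,  9.91220623e-01, -2.51604223e+01,
       -5.61170827e-02,  1.79571082e-02,  1.75566288e-04]), 'position': array([0.22807071, 0.60808342, 0.26283655]), 'tcp_rot': array([3.14145142e+00, 1.71507391e-03, 1.21208675e+00]), 'ft_force': array([-0.79667841, -0.44076615, -0.05503862]), 'moment': array([-0.04822393, -0.02164922, -0.02435341]), 'opening': 0.08817064407227371}
scene {'mtx': array([[417.82120471,   0.        , 251.83487137],
       [  0.        , 417.82120471, 192.92238981],
       [  0.        ,   0.        ,   1.        ]]), 'T': array([[-0.78519701,  0.43732595, -0.43841951,  1.08751301],
       [ 0.61914601,  0.56715959, -0.54312818,  0.59601904],
       [ 0.01112978, -0.69790831, -0.71610063,  0.88621013],
       [ 0.        ,  0.        ,  0.        ,  1.        ]])}
top {'mtx':
[... 231 characters left out ...]
0.99914652,  0.02407975,  0.03356194, -0.0320126 ],
       [-0.03480463, -0.05319261, -0.99797755,  0.94576312],
       [ 0.        ,  0.        ,  0.        ,  1.        ]])}
wrist {'mtx': array([[297.31863964,   0.        , 255.13346333],
       [  0.        , 297.31863964, 190.07858348],
       [  0.        ,   0.        ,   1.        ]]), 'mount': array([[ 9.99999697e-01, -7.15146572e-04,  3.06227270e-04,
         7.70930929e-04],
       [ 5.90821742e-04,  9.54225041e-01,  2.99088987e-01,
        -7.76198962e-02],
       [-5.06102193e-04, -2.99088715e-01,  9.54225175e-01,
        -1.20490380e-01],
       [ 0.00000000e+00,  0.00000000e+00,  0.00000000e+00,
         1.00000000e+00]])}
0.15
```

View pics/a_scene.png

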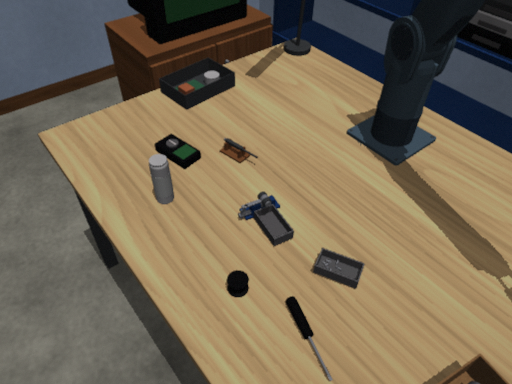

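View pics/a_top.png

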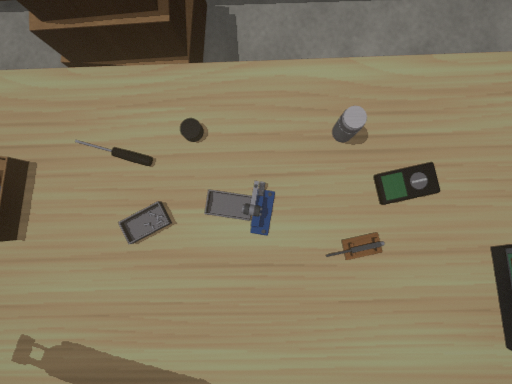

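```bash
python3 - <<'E'
from plant import *
for n in ["scene","top"]:
    camera(n)
    for t in ["punch_center","rest_center","bore_mouth","vise","pin_center","tray_center","base_tray_center","tray","spray","spool","driver","meter"]:
        print(n,t,[(round(float(d['p']),2),[round(float(v),1) for v in d['at']]) for d in place_of(n,t)[:2]])
print(sense()['time'])
E
```

```text
scene punch_center [(0.49, [234.8, 141.3])]
scene rest_center [(0.81, [229.2, 140.9]), (0.49, [263.5, 199.8])]
scene bore_mouth [(0.84, [262.2, 191.2]), (0.25, [266.2, 199.5])]
scene vise [(0.91, [259.6, 212.7])]
scene pin_center [(0.57, [262.5, 199.4])]
scene tray_center [(0.68, [273.6, 222.6])]
scene base_tray_center [(0.56, [337.4, 268.6]), (0.41, [273.8, 222.2])]
scene tray [(0.67, [272.8, 230.5])]
scene spray [(0.9, [167.9, 195.2]), (0.52, [262.9, 197.2])]
scene spool [(0.87, [235.2, 287.6])]
scene driver [(0.6, [308.0, 339.1])]
scene meter [(0.82, [176.2, 151.2])]
top punch_center [(0.77, [367.1, 248.6])]
top rest_center [(0.87, [365.0, 247.0])]
top bore_mouth [(0.6, [258.8, 210.8])]
top vise [(0.86, [250.4, 210.9])]
top pin_center []
top tray_center [(0.67, [229.8, 209.2])]
top base_tray_center [(0.94, [144.5, 220.7])]
top tray [(0.79, [227.3, 203.4])]
top spray [(0.71, [339.4, 130.1])]
top spool [(0.82, [193.2, 130.2])]
top driver [(0.71, [117.6, 152.8])]
top meter [(0.95, [401.9, 184.8])]
1.45
```

```bash
cat > h.py <<'E'
from plant import *
import numpy as np, cv2
from scipy.spatial.transform import Rotation as R
def rot(rpy): return R.from_euler('xyz',rpy).as_matrix()
def Twrist(s):
    T=np.eye(4);T[:3,:3]=rot(s['tcp_rot']);T[:3,3]=s['position'];return T@camera_params('wrist')['mount']
def ray(n,px,T=None):
    c=camera_params(n);K=c['mtx'];x=(px[0]-K[0,2])/K[0,0];y=(px[1]-K[1,2])/K[1,1]
    if n=='wrist':
        r=np.hypot(x,y);d=np.array([x/r*np.sin(r),y/r*np.sin(r),np.cos(r)]) if r>1e-9 else np.array([0,0,1.])
    else:
        T=c['T'];d=np.array([x,y,1.])
    d=T[:3,:3]@d;return T[:3,3],d/np.linalg.norm(d)
def onz(n,px,z,T=None):
    o,d=ray(n,px,T);return o+d*(z-o[2])/d[2]
def proj(n,P,T=None):
    c=camera_params(n);K=c['mtx'];
    if n!='wrist':T=c['T']
    p=T[:3,:3].T@(np.asarray(P)-T[:3,3])
    if n=='wrist':
        th=np.arctan2(np.hypot(p[0],p[1]),p[2]);u=p[:2]/np.hypot(p[0],p[1])*th
    else:u=p[:2]/p[2]
    return np.array([K[0,0]*u[0]+K[0,2],K[1,1]*u[1]+K[1,2]])
def down(phi):
    "tool down, tool x axis along world angle phi"
    M=np.array([[np.cos(phi),np.sin(phi),0],[np.sin(phi),-np.cos(phi),0],[0,0,-1]])
    return list(R.from_matrix(M).as_euler('xyz'))
def snap(name,fn,T=None,scale=1):
    s=sense();im=camera(name);cv2.imwrite(fn,im[:,:,::-1]);return im,s
E
python3 - <<'E'
from h import *
np.set_printoptions(precision=4,suppress=True)
A={'scene':dict(punch=(234.8,141.3),rest=(229.2,140.9),bore=(262.2,191.2),tray=(273.6,222.6),base=(337.4,268.6)),
'top':dict(punch=(367.1,248.6),rest=(365,247),bore=(258.8,210.8),tray=(229.8,209.2),base=(144.5,220.7))}
for k,z in dict(punch=.038,rest=.038,bore=.064,tray=.018,base=.018).items():
    print(k,[onz(n,A[n][k],z) for n in A])
for n,px,z in [('top',(327,255),.038),('top',(384,245),.038),('top',(339.4,130.1),0),('top',(401.9,184.8),0),('top',(193,130),0),('top',(258,182),.064),('top',(254,212),.07)]: print(px,onz(n,px,z))
print(ik([.4,-.3,.15],down(0)),ik([.4,-.3,.15],down(np.pi/2)))
E
```

```text
punch [array([ 0.4679, -0.2631,  0.038 ]), array([ 0.4749, -0.2561,  0.038 ])]
rest [array([ 0.481 , -0.2757,  0.038 ]), array([ 0.4787, -0.2514,  0.038 ])]
bore [array([ 0.5574, -0.0153,  0.064 ]), array([ 0.5683, -0.0062,  0.064 ])]
tray [array([0.5788, 0.062 , 0.018 ]), array([0.5745, 0.0654, 0.018 ])]
base [array([0.5502, 0.272 , 0.018 ]), array([0.5512, 0.2747, 0.018 ])]
(327, 255) [ 0.4618 -0.1626  0.038 ]
(384, 245) [ 0.4825 -0.2954  0.038 ]
(339.4, 130.1) [ 0.7643 -0.2084  0.    ]
(401.9, 184.8) [ 0.6248 -0.3555  0.    ]
(193, 130) [0.7756 0.1562 0.    ]
(258, 182) [ 0.6348 -0.0059  0.064 ]
(254, 212) [0.5658 0.0046 0.07  ]
[-0.1187  0.6279  0.8945  2.0537 -0.6981  0.7934  1.2028] [-0.0058  0.5565  0.7247  2.0485 -0.5491  0.7354  2.6357]
```

```bash
python3 - <<'E'
from h import *
np.set_printoptions(precision=4,suppress=True)
for nm,p,ts in [('base',[.551,.325,.2],['base_tray_center']),('hinge',[.565,.06,.2],['bore_mouth','vise','pin_center','tray_center']),('rest',[.477,-.20,.2],['punch_center','rest_center'])]:
    goto(p,down(0)); s=sense(); im=camera('wrist');T=Twrist(s)
    cv2.imwrite(f'pics/b_{nm}.png',im[:,:,::-1]); print(nm,s['time'],s['position'],s['tcp_rot'])
    for t in ts:
        z={'base_tray_center':.018,'bore_mouth':.064,'vise':0,'pin_center':.064,'tray_center':.018}.get(t,.038)
        print(t,[(round(float(d['p']),2),np.round(d['at'],1),onz('wrist',d['at'],z,T)) for d in place_of('wrist',t)[:2]])
print(sense()['time'])
E
```

```text
base 3.05 [0.5499 0.3272 0.2001] [-3.1403  0.0006  0.0036]
base_tray_center [(0.57, array([252.1, 224.4]), array([0.5467, 0.2711, 0.018 ]))]
hinge 4.1833 [0.5652 0.0622 0.2   ] [-3.1404 -0.0002  0.0026]
bore_mouth [(0.89, array([263.3, 258. ]), array([ 0.5737, -0.0101,  0.064 ]))]
vise [(0.74, array([259.6, 216.7]), array([0.5708, 0.008 , 0.    ])), (0.74, array([258.2, 236.3]), array([ 0.5693, -0.0175,  0.    ]))]
pin_center [(0.46, array([258.3, 237.5]), array([0.5685, 0.0127, 0.064 ]))]
tray_center [(0.81, array([273. , 169.7]), array([0.5841, 0.0685, 0.018 ]))]
rest 5.5 [ 0.478  -0.1985  0.2   ] [-3.1408 -0.0005  0.0021]
punch_center [(0.94, array([258.1, 230. ]), array([ 0.4814, -0.2522,  0.038 ]))]
rest_center [(0.56, array([256.8, 230.1]), array([ 0.48  , -0.2523,  0.038 ]))]
5.65
```

View pics/b_base.png

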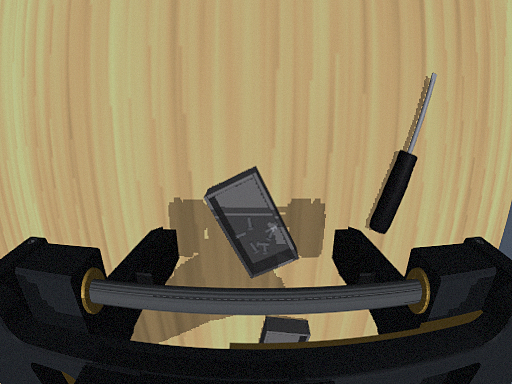

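View pics/b_hinge.png

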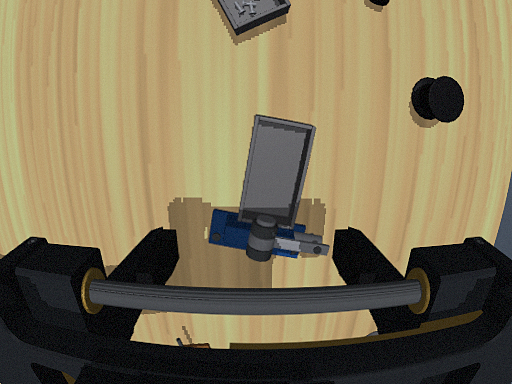

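View pics/b_rest.png

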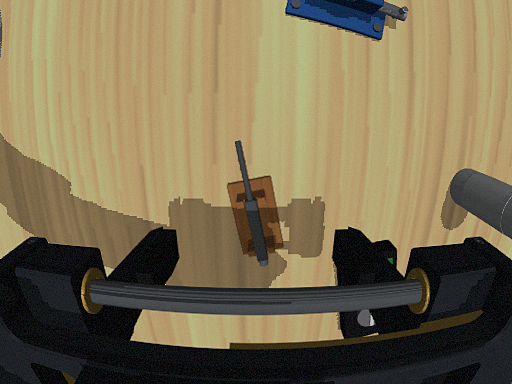

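```bash
python3 - <<'E'
import cv2,numpy as np
def crop(f,x0,y0,x1,y1,k):
    im=cv2.imread(f'pics/{f}.png')[y0:y1,x0:x1];return cv2.resize(im,None,fx=k,fy=k,interpolation=cv2.INTER_NEAREST)
cv2.imwrite('pics/c_base.png',crop('b_base',195,160,305,285,4))
cv2.imwrite('pics/c_hinge.png',crop('b_hinge',200,105,340,270,3))
cv2.imwrite('pics/c_rest.png',crop('b_rest',220,130,290,275,4))
E
```

```text
(no output)
```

View pics/c_base.png

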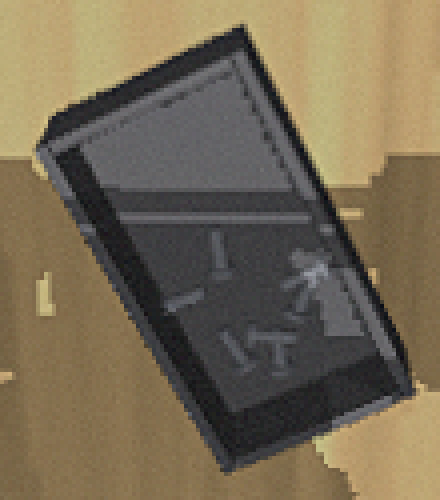

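View pics/c_hinge.png

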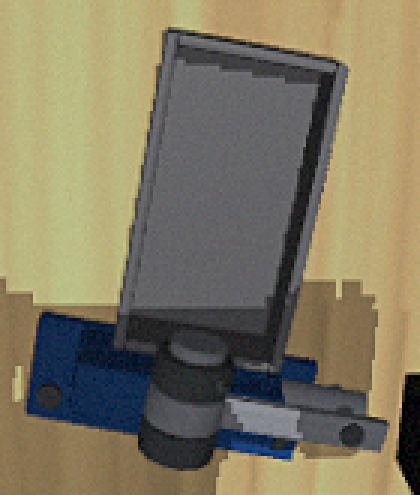

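View pics/c_rest.png

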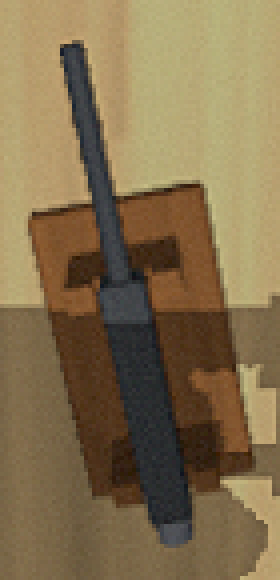

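```bash
cat > fit.py <<'E'
from h import *
from scipy.optimize import least_squares
def Tat(pos,rpy=None):
    s=dict(position=np.array(pos),tcp_rot=np.array(rpy));return Twrist(s)
def fit(T,model,px,x0,n='wrist'):
    model=np.array(model,float);px=np.array(px,float)
    def W(p):
        c,s=np.cos(p[2]),np.sin(p[2]);return np.c_[p[0]+c*model[:,0]-s*model[:,1],p[1]+s*model[:,0]+c*model[:,1],model[:,2]]
    f=lambda p:np.concatenate([proj(n,w,T)-q for w,q in zip(W(p),px)])
    r=least_squares(f,x0);return r.x,r.fun.reshape(-1,2)
def outline(im,T,p,segs,col,n='wrist'):
    c,s=np.cos(p[2]),np.sin(p[2])
    for sg in segs:
        a=[proj(n,[p[0]+c*q[0]-s*q[1],p[1]+s*q[0]+c*q[1],q[2]],T) for q in sg]
        cv2.polylines(im,[np.round((np.array(a)+.5)*64).astype(int)],False,col,1,cv2.LINE_AA,6)
def box(x,y,z):return [[x0,y0,z] for x0,y0 in [(-x,y),(x,y),(x,-y),(-x,-y)]]
E
python3 - <<'E'
from fit import *
np.set_printoptions(precision=4,suppress=True)
Tb=Tat([.5499,.3272,.2001],[-3.1403,.0006,.0036]);Th=Tat([.5652,.0622,.2],[-3.1404,-.0002,.0026]);Tr=Tat([.478,-.1985,.2],[-3.1408,-.0005,.0021])
rim=box(.03,.055,.036)
b,e=fit(Tb,[rim[0],rim[2],rim[3]],[(205,197),(298,258),(252,277.5)],[.55,.27,.4]);print('base',b,e)
t,e=fit(Th,rim,[(256,115),(315,126.7),(296.7,228.3),(239,220.7)],[.58,.065,-.1]);print('tray',t,e)
p,e=fit(Tr,[[0,.095,.038],[0,.035,.038],[-.006,.035,.044],[.006,.035,.044],[0,-.043,.038]],[(238.25,141.25),(250,200.5),(244.5,202),(257,201),(264.5,266)],[.48,-.25,.15]);print('punch',p,e)
a,c=onz('wrist',(265.7,226.7),.064,Th),onz('wrist',(258.3,256.7),.064,Th);print(a,c,np.arctan2(-(a-c)[0],(a-c)[1]))
# overlay
yv=t[2]
v=[.5737+0*.0,-.0101,yv]
def show(f,T,lst,roi,k):
    im=cv2.imread(f'pics/{f}.png')
    x0,y0,x1,y1=roi
    big=cv2.resize(im[y0:y1,x0:x1],None,fx=k,fy=k,interpolation=cv2.INTER_NEAREST)
    for p,segs,col in lst:
        c,s=np.cos(p[2]),np.sin(p[2])
        for sg in segs:
            q=np.array([proj('wrist',[p[0]+c*q[0]-s*q[1],p[1]+s*q[0]+c*q[1],q[2]],T) for q in sg])
            q=(q+.5-[x0,y0])*k
            cv2.polylines(big,[np.round(q*16).astype(int)],False,col,1,cv2.LINE_AA,4)
    cv2.imwrite(f'pics/d_{f}.png',big)
cl=lambda l:l+[l[0]]
th=np.linspace(0,2*np.pi,30)
ring=lambda y,r:[[r*np.cos(a),y,.064+r*np.sin(a)] for a in th]
show('b_base',Tb,[(b,[cl(rim),cl(box(.026,.051,.036))],(0,255,0))],(195,160,305,285),4)
hinge=[ring(0,.013),ring(.036,.013),ring(.04,.009),[[0,0,.064],[0,.04,.064]]]
vb=[[ [-.038,-.004,.044],[.038,-.004,.044],[.038,.016,.044],[-.038,.016,.044],[-.038,-.004,.044]],[[-.055,-.028,.008],[.055,-.028,.008],[.055,.016,.008],[-.055,.016,.008],[-.055,-.028,.008]]]
show('b_hinge',Th,[(t,[cl(rim)],(0,255,0)),(v,hinge,(0,0,255)),(v,vb,(0,255,255))],(190,105,340,270),4)
show('b_rest',Tr,[(p,[cl(box(.006,.035,.044)),[[0,.095,.038],[0,-.043,.038]]],(0,255,0))],(220,130,290,275),4)
E
```

```text
base [0.5489 0.2736 0.4519] [[-1.0131 -0.8567]
 [ 1.8335  0.4784]
 [-0.7344  0.832 ]]
tray [ 0.5869  0.0673 -0.1484] [[-0.827   0.0532]
 [ 1.5649 -1.37  ]
 [-1.0571  0.7712]
 [ 0.3469  0.7718]]
punch [ 0.4804 -0.2532  0.1922] [[ 0.1658  0.3893]
 [ 0.5479 -0.5715]
 [ 0.0133  1.0097]
 [-0.5669 -0.1581]
 [-0.1757 -0.8973]]
[0.5755 0.0241 0.064 ] [ 0.5687 -0.0087  0.064 ] -0.20407875817552248
```

View pics/d_b_hinge.png

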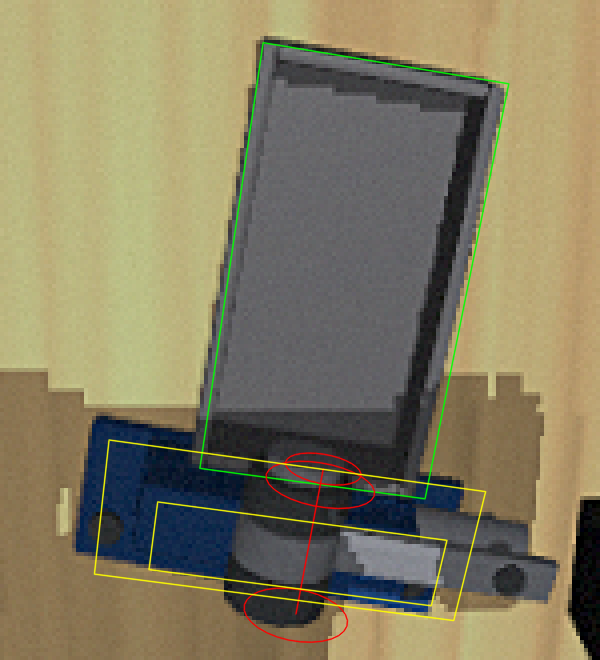

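View pics/d_b_base.png

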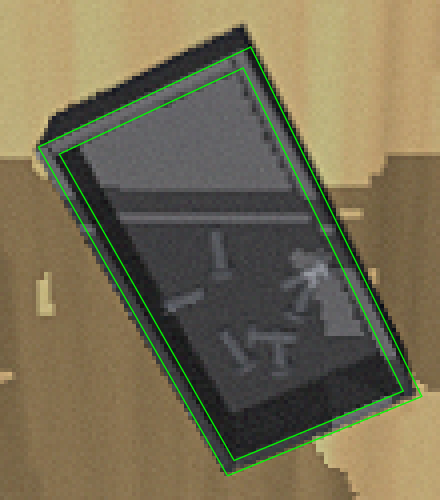

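View pics/d_b_rest.png

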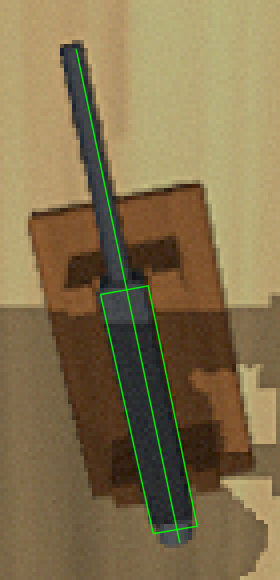

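```bash
python3 - <<'E'
from fit import *
np.set_printoptions(precision=4,suppress=True)
set_gripper(.05)
y=.192; c=np.array([.4804,-.2532])
move_linear([c[0],c[1],.11],down(y),rate=.2)
wait(.2)
im,s=snap('wrist','pics/e.png');print(s['time'],s['position'],s['tcp_rot']);T=Twrist(s)
for t in ['punch_center','rest_center']: print([(d['p'],onz('wrist',d['at'],.038,T),d['at']) for d in place_of('wrist',t)[:1]])
cv2.imwrite('pics/e2.png',cv2.resize(im[180:384,180:330,::-1],None,fx=4,fy=4)[:600] if 0 else cv2.resize(im[100:300,170:340,::-1],None,fx=3,fy=3))
E
```

```text
7.2333 [ 0.4812 -0.2527  0.111 ] [ 3.141  -0.0017  0.1927]
[(0.71, array([ 0.4791, -0.2497,  0.038 ]), [252.4, 209.6])]
[(0.91, array([ 0.4784, -0.2495,  0.038 ]), [251.4, 209.2])]
```

View pics/e2.png

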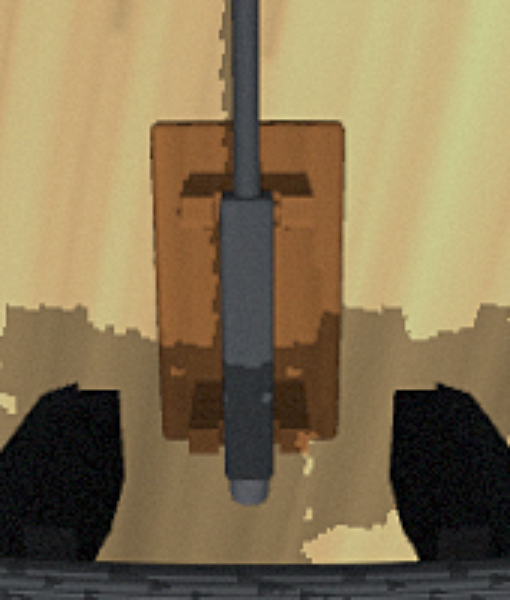

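```bash
python3 - <<'E'
from fit import *
np.set_printoptions(precision=4,suppress=True)
y=.195; c=np.array([.4790,-.2500])
print(move_linear([c[0],c[1],.043],down(y),rate=.1,stop_force=15))
s=sense();print(s['position'],s['ft_force'])
set_gripper(0);s=sense();print(s['opening'],s['ft_force'],s['position'])
c=s['position']
move_linear([c[0],c[1],.12],down(y),rate=.12)
s=sense();print(s['time'],s['opening'],s['ft_force'],s['position'])
im,s=snap('wrist','pics/f.png');T=Twrist(s)
for t in ['punch_center']: print([(d['p'],d['at']) for d in place_of('wrist',t)[:1]],proj('wrist',[s['position'][0],s['position'][1],s['position'][2]-.006],T))
E
```

```text
False
[ 0.4793 -0.2503  0.0433] [-0.474   0.4087 -0.5285]
0.011255611959267631 [-0.393  -0.4917  1.659 ] [ 0.4791 -0.25    0.0431]
9.6667 0.011198069504845655 [ 0.0332  0.1866 -1.1896] [ 0.4787 -0.2497  0.1195]
[(0.89, [254.7, 269.1])] [254.5784 264.5629]
```

View pics/f.png

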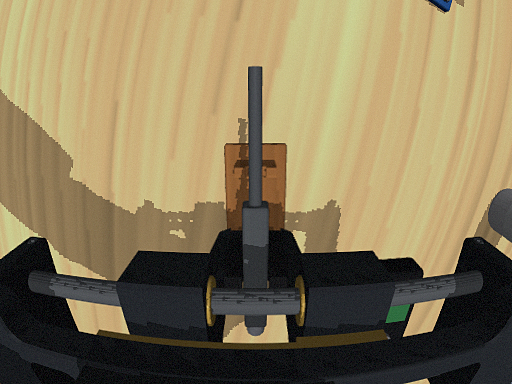

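```bash
python3 - <<'E'
from fit import *
np.set_printoptions(precision=4,suppress=True)
T=camera_params('wrist')['mount']
for oz in (.006,.005): 
  for off in (0,.003): print(oz,off,'tip',proj('wrist',[0,-.095-off,oz],T),'edge',proj('wrist',[0,-.035-off,oz-.006],T))
y=-.155;b=np.array([.5683,-.0055]);d=np.array([-np.sin(y),np.cos(y)])
p=b-d*(.095+.03)
move_linear([p[0],p[1],.12],down(y),rate=.2)
move_linear([p[0],p[1],.070],down(y),rate=.1)
wait(.2)
im,s=snap('wrist','pics/g.png');T=Twrist(s);print(s['time'],s['position'],s['tcp_rot'],s['ft_force'])
for t,z in [('bore_mouth',.064),('vise',0),('tray_center',.018),('pin_center',.064)]: print(t,[(d['p'],d['at'],onz('wrist',d['at'],z,T)) for d in place_of('wrist',t)[:2]])
cv2.imwrite('pics/g2.png',cv2.resize(im[0:190,150:360,::-1],None,fx=3,fy=3))
E
```

```text
0.006 0 tip [254.3274  60.6695] edge [254.4423 202.2832]
0.006 0.003 tip [254.323   53.7626] edge [254.433  195.6726]
0.005 0 tip [254.3218  60.3604] edge [254.4381 203.0731]
0.005 0.003 tip [254.3174  53.4008] edge [254.4286 196.4191]
11.4667 [ 0.5495 -0.1291  0.0706] [-3.1416 -0.0012 -0.155 ] [ 1.0877  0.6097 -1.7993]
bore_mouth []
vise [(0.92, [254.0, 8.3], array([0.5704, 0.0084, 0.    ])), (0.18, [256.1, 270.1], array([ 0.5433, -0.1736,  0.    ]))]
tray_center []
pin_center []
```

View pics/g2.png

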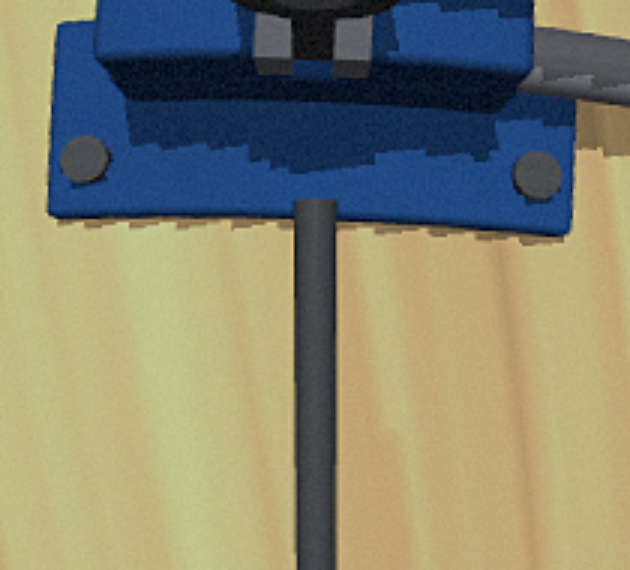

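```bash
python3 - <<'E'
from fit import *
np.set_printoptions(precision=4,suppress=True)
T=Tat([ 0.5495,-0.1291,0.0706],[-3.1416,-.0012,-.155])
q=lambda a,b:(a/3+150-.33,b/3-.33)
F=[[-.055,-.028,.008],[.055,-.028,.008]];P=[q(50,215),q(567,235)]
r,e=fit(T,F,P,[.568,-.005,-.19]);print('foot',r,e)
r2,e=fit(T,F+[[-.038,-.004,.008],[.038,-.004,.008]],P+[q(130,97+45),q(495,108+45)],[.568,-.005,-.19]);print(r2,e)
for yy,x in [(-.19,[.5683,-.0055])]:
  c,s=np.cos(yy),np.sin(yy)
  for m in F+[[-.038,-.004,.044],[.038,-.004,.044],[0,0,.064],[-.013,0,.064],[.013,0,.064],[0,0,.051]]:
    a=proj('wrist',[x[0]+c*m[0]-s*m[1],x[1]+s*m[0]+c*m[1],m[2]],T);print(m,(a-[149.67,-.33])*3)
E
```

```text
foot [ 0.5683 -0.0066 -0.1978] [[-2.4398 -0.0748]
 [ 2.4055  0.1334]]
[ 0.5675 -0.0108 -0.1954] [[-2.422   6.7771]
 [ 2.2481  6.6011]
 [-1.2788 -7.2128]
 [ 1.4056 -6.3594]]
[-0.055, -0.028, 0.008] [ 42.8703 211.8026]
[0.055, -0.028, 0.008] [574.682  228.4267]
[-0.038, -0.004, 0.044] [82.6795 52.4305]
[0.038, -0.004, 0.044] [541.6117  66.1568]
[0, 0, 0.064] [312.2882 -13.6599]
[-0.013, 0, 0.064] [220.626  -14.3958]
[0.013, 0, 0.064] [404.0846  -9.1306]
[0, 0, 0.051] [312.534   13.4569]
```

View pics/g.png

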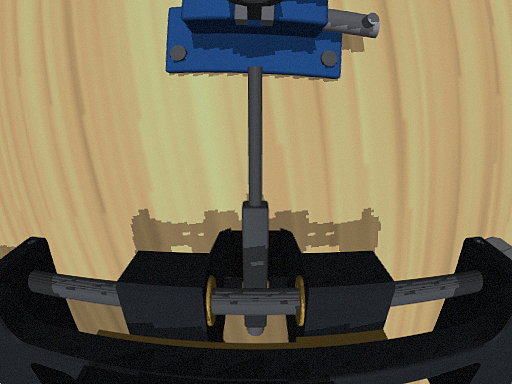

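```bash
python3 - <<'E'
from fit import *
np.set_printoptions(precision=4,suppress=True)
y=-.197;b=np.array([.5683,-.0066]);d=np.array([-np.sin(y),np.cos(y)])
def to(t,rate,sf=None):
    p=b+d*(t-.0925);r=move_linear([p[0],p[1],.0691],down(y),rate=rate,stop_force=sf)
    s=sense();print(t,r,s['time'],'tip',(s['position'][:2]-b)@d+.0925,s['position'][2],s['ft_force'],'axial',s['ft_force'][:2]@d,s['opening']);return r
to(-.02,.1)
wait(.2)
im,s=snap('wrist','pics/h.png');cv2.imwrite('pics/h2.png',cv2.resize(im[0:150,150:360,::-1],None,fx=3,fy=3))
for t in [.0,.004,.008]:
    if to(t,.03,25): break
im,s=snap('wrist','pics/h3.png');cv2.imwrite('pics/h3.png',cv2.resize(im[0:150,150:360,::-1],None,fx=3,fy=3))
E
```

```text
-0.02 False 11.9917 tip -0.019413088133530543 0.06904875782622434 [ 0.5864 -0.5455 -0.055 ] axial -0.420138078059265 0.011115055947429687
0.0 False 13.0583 tip -0.00029067624380170465 0.06912323876887057 [-0.1443 -1.2967 -0.7654] axial -1.2998470669647249 0.011071538128216275
0.004 False 13.3417 tip 0.0019223058276724714 0.06914464561488129 [-1.7904 -7.2848 -0.6357] axial -7.494328393406478 0.011359786138718932
0.008 False 13.625 tip 0.005562321842963555 0.06917792652663195 [-1.4179 -6.9774 -1.2461] axial -7.119986439508464 0.011125325396047787
```

View pics/h2.png

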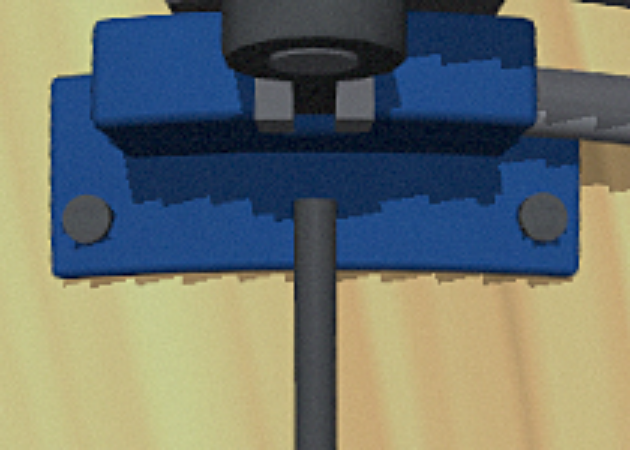

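View pics/h3.png

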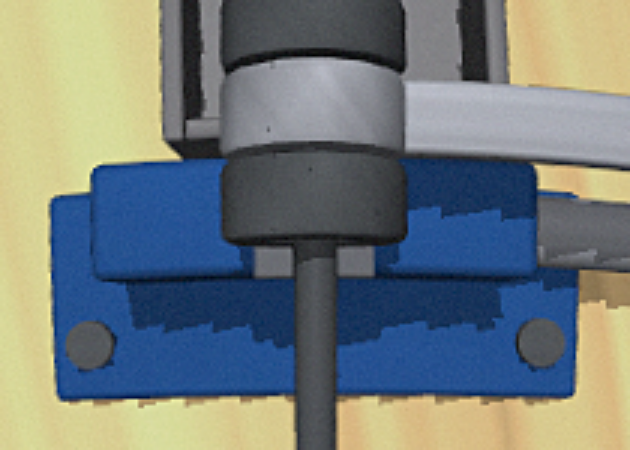

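```bash
python3 - <<'E'
from fit import *
np.set_printoptions(precision=4,suppress=True)
y=-.197;b=np.array([.5683,-.0066]);d=np.array([-np.sin(y),np.cos(y)])
def to(t,rate,sf=None):
    p=b+d*(t-.0925);r=move_linear([p[0],p[1],.0691],down(y),rate=rate,stop_force=sf)
    s=sense();print(t,r,s['time'],'tip',(s['position'][:2]-b)@d+.0925,s['position'][2],s['ft_force'],'axial',s['ft_force'][:2]@d,s['opening']);return r
for t in [.018,.028,.034,.040]:
    if to(t,.03,20): break
im,s=snap('wrist','pics/i.png');cv2.imwrite('pics/i2.png',cv2.resize(im[0:260,150:360,::-1],None,fx=2,fy=2))
E
```

```text
0.018 False 14.1583 tip 0.015355712992121157 0.06913791672930057 [-2.8604 -7.2707 -0.7872] axial -7.689890144883285 0.011296848967032824
0.028 False 14.6417 tip 0.02550575114774971 0.06910324369651774 [-1.3423 -6.9255 -0.8106] axial -7.054289041070091 0.011255824308818647
0.034 False 14.9917 tip 0.03466930497863631 0.06906579947174549 [ 1.0642  0.5568 -1.568 ] axial 0.7543076457563934 0.01128857124899445
0.04 False 15.3417 tip 0.04072560591949877 0.06910228785459568 [ 0.1049 -0.4038  0.1262] axial -0.37544143426772003 0.011262389349560926
```

View pics/i2.png

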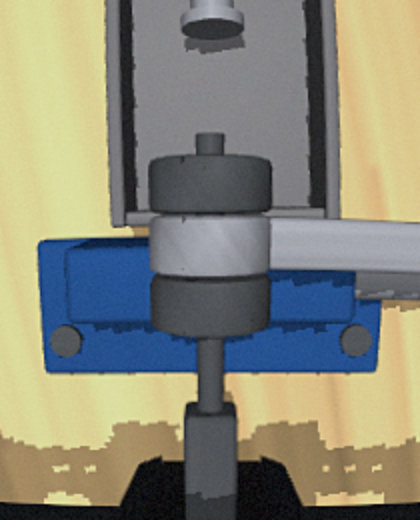

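```bash
python3 - <<'E'
from fit import *
np.set_printoptions(precision=4,suppress=True)
y=-.197;b=np.array([.5683,-.0066]);d=np.array([-np.sin(y),np.cos(y)])
p=b+d*(-.03-.0925);move_linear([p[0],p[1],.0691],down(y),rate=.12)
move_linear([p[0],p[1],.12],rate=.2)
move_linear([.4791,-.25,.12],down(.195),rate=.2)
wait(.15)
print(move_linear([.4791,-.25,.060],down(.195),rate=.15))
print(move_linear([.4791,-.25,.0437],down(.195),rate=.05,stop_force=8))
s=sense();print(s['time'],s['position'],s['ft_force'])
set_gripper(.045);s=sense();print(s['ft_force'],s['opening'])
move_linear([.4791,-.25,.12],down(.195),rate=.15)
wait(.1)
im,s=snap('wrist','pics/j.png');print(s['time'],s['position'])
im2=camera('scene');cv2.imwrite('pics/j2.png',np.hstack([cv2.resize(im[100:300,170:340,::-1],None,fx=2,fy=2),cv2.resize(im2[100:250,200:320,::-1],None,fx=3,fy=3)[:400]]))
E
```

```text
False
False
18.5583 [ 0.479  -0.25    0.0435] [-0.1136 -0.4364 -1.2862]
[ 0.4259 -0.0508 -0.1576] 0.04530227796583935
19.9667 [ 0.4784 -0.2496  0.1189]
```

View pics/j2.png

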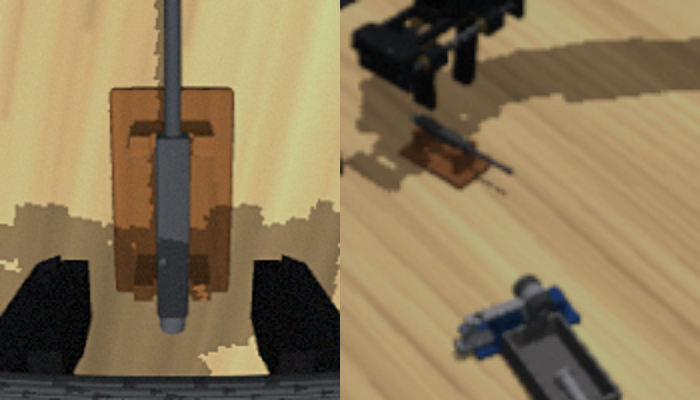

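```bash
python3 - <<'E'
from fit import *
np.set_printoptions(precision=4,suppress=True)
set_gripper(.088)
y=-.197
d=np.array([-np.sin(y),np.cos(y)])
c=np.array([.584,.066])+d*.04
goto([c[0],c[1],.17],down(y));wait(.2)
im,s=snap('wrist','pics/k.png');T=Twrist(s);print(s['time'],s['position'],s['tcp_rot'])
for t,z in [('tray_center',.018),('tray',0),('pin',.016)]: print(t,[(d['p'],d['at'],onz('wrist',d['at'],z,T)) for d in place_of('wrist',t)[:2]])
cv2.imwrite('pics/k2.png',cv2.resize(im[100:290,160:350,::-1],None,fx=3,fy=3))
E
```

```text
22.4333 [0.5918 0.1038 0.17  ] [ 3.1412  0.0001 -0.199 ]
tray_center [(0.94, [257.7, 217.0], array([0.5874, 0.069 , 0.018 ])), (0.17, [252.5, 198.5], array([0.5862, 0.089 , 0.018 ]))]
tray [(0.78, [255.4, 214.0], array([0.5843, 0.0655, 0.    ]))]
pin [(0.88, [254.0, 197.8], array([0.5876, 0.0888, 0.016 ])), (0.46, [174.1, 20.5], array([0.5493, 0.2729, 0.016 ]))]
```

View pics/k2.png

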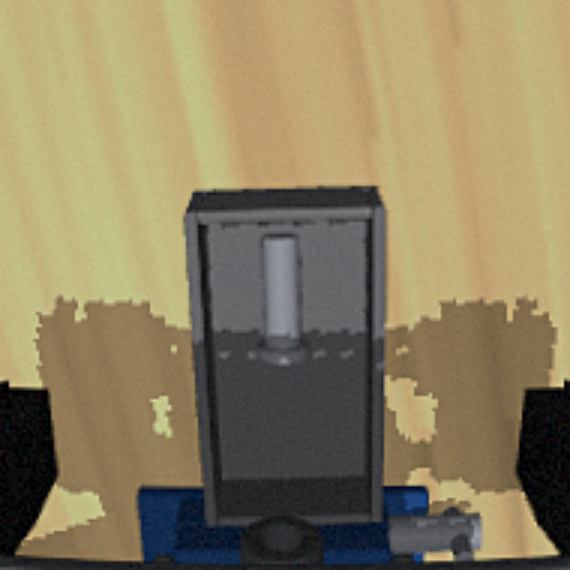

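```bash
python3 - <<'E'
from fit import *
np.set_printoptions(precision=4,suppress=True)
T=Tat([.5918,.1038,.17],[3.1412,.0001,-.199])
q=lambda a,b:(a/3+160-.33,b/3+100-.33)
rim=box(.03,.055,.036)
r,e=fit(T,rim,[q(187,210),q(386,208),q(384,522),q(203,524)],[.585,.067,-.2]);print(r,e)
E
```

```text
[ 0.5857  0.0676 -0.18  ] [[-0.7141 -0.1955]
 [ 0.9329 -0.8267]
 [-0.8489  0.5072]
 [ 0.5944  0.8757]]
```

```bash
python3 - <<'E'
from fit import *
np.set_printoptions(precision=4,suppress=True)
y=.452
d=np.array([-np.sin(y),np.cos(y)])
c=np.array([.549,.2736])+d*.04
goto([c[0],c[1],.17],down(y));wait(.2)
im,s=snap('wrist','pics/l.png');T=Twrist(s);print(s['time'],s['position'],s['tcp_rot'])
for t,z in [('base_tray_center',.018)]: print(t,[(d['p'],d['at'],onz('wrist',d['at'],z,T)) for d in place_of('wrist',t)[:2]])
cv2.imwrite('pics/l2.png',cv2.resize(im[100:290,160:350,::-1],None,fx=3,fy=3))
E
```

```text
23.6917 [0.5327 0.3072 0.17  ] [ 3.1404 -0.      0.4479]
base_tray_center [(0.58, [255.2, 220.8], array([0.5503, 0.2719, 0.018 ]))]
```

View pics/l2.png

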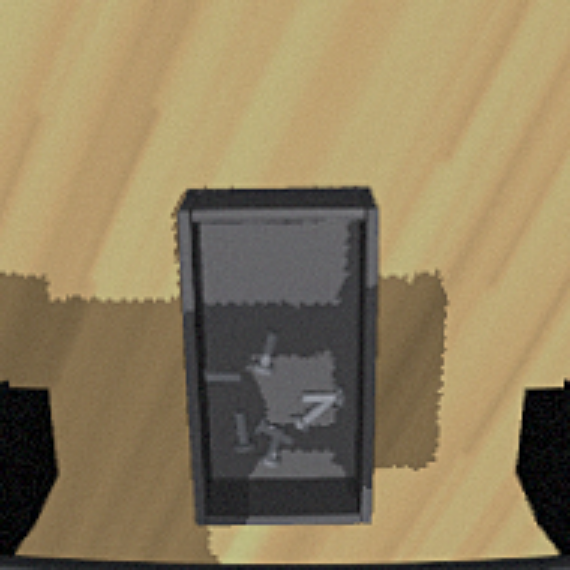

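```bash
python3 - <<'E'
from fit import *
np.set_printoptions(precision=4,suppress=True)
T=Tat([.5327,.3072,.17],[3.1404,0,.4479])
q=lambda a,b:(a/3+160-.33,b/3+100-.33)
rim=box(.03,.055,.036)
r,e=fit(T,rim,[q(180,210),q(379,208),q(371,524),q(195,524)],[.549,.273,.45]);print(r,e)
y=r[2];d=np.array([-np.sin(y),np.cos(y)]);g=r[:2]+d*.015
move_linear([g[0],g[1],.09],down(y),rate=.15)
print(move_linear([g[0],g[1],.030],down(y),rate=.1,stop_force=8))
wait(.1);im,s=snap('wrist','pics/m.png');print(s['position'],s['tcp_rot'],s['ft_force'])
set_gripper(.0);wait(.1)
im2,s=snap('wrist','pics/m2.png');print(s['time'],s['position'],s['tcp_rot'],s['ft_force'],s['opening'])
cv2.imwrite('pics/m3.png',np.hstack([cv2.resize(i[80:384,160:350,::-1],None,fx=2,fy=2)for i in (im,im2)]))
E
```

```text
[0.5478 0.2732 0.4551] [[-0.8103 -0.3697]
 [ 0.8312 -0.2477]
 [ 0.0788  0.2882]
 [-0.1147  0.6345]]
False
[0.5418 0.2869 0.0307] [-3.1416 -0.0013  0.455 ] [-0.7657  0.178  -0.3062]
26.0333 [0.5411 0.2866 0.0301] [-3.1415  0.0002  0.455 ] [-1.0176  0.2927  0.6615] 0.05959086213211872
```

View pics/m3.png

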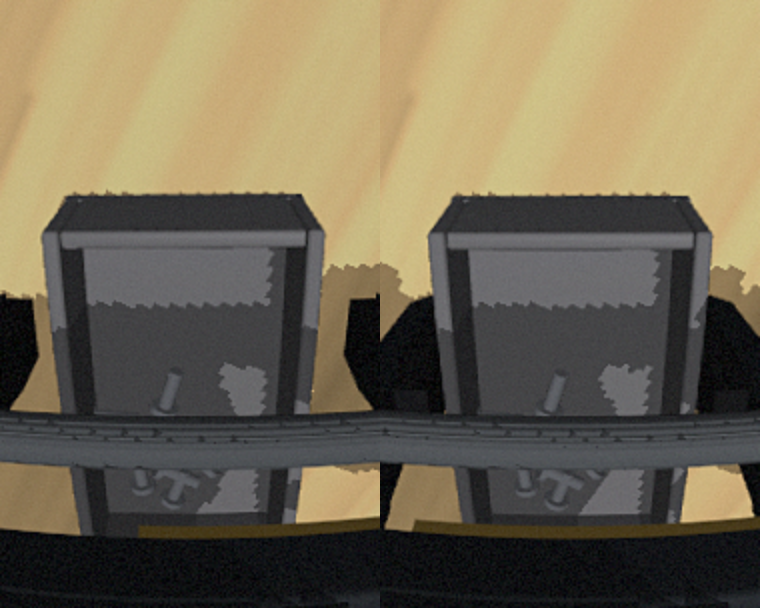

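```bash
python3 - <<'E'
from fit import *
np.set_printoptions(precision=4,suppress=True)
set_gripper(.088)
s=sense();p=s['position'];move_linear([.5411,.2866,.12],down(.455),rate=.15)
wait(.1);im,s=snap('wrist','pics/n0.png')
y=-.184;d=np.array([-np.sin(y),np.cos(y)]);g=np.array([.5857,.0676])+d*.015
goto([g[0],g[1],.12],down(y))
print(move_linear([g[0],g[1],.030],down(y),rate=.1,stop_force=8))
set_gripper(.0);wait(.1)
im2,s=snap('wrist','pics/n.png');print(s['time'],s['position'],s['tcp_rot'],s['ft_force'],s['opening'])
m=cv2.imread('pics/m2.png')
cv2.imwrite('pics/n3.png',np.hstack([cv2.resize(i[80:384,160:350],None,fx=2,fy=2)for i in (m,im2[:,:,::-1])]))
cv2.imwrite('pics/n4.png',np.hstack([cv2.resize(i[185:215,175:330],None,fx=5,fy=5,interpolation=cv2.INTER_NEAREST)for i in (m,)]+[]))
cv2.imwrite('pics/n5.png',np.vstack([cv2.resize(i[170:215,175:330],None,fx=5,fy=5,interpolation=cv2.INTER_NEAREST)for i in (m,im2[:,:,::-1])]))
E
```

```text
False
30.1 [0.5886 0.0824 0.0302] [-3.1414 -0.0001 -0.1839] [-2.0639  1.3839  3.2999] 0.05980733307839769
```

View pics/n3.png

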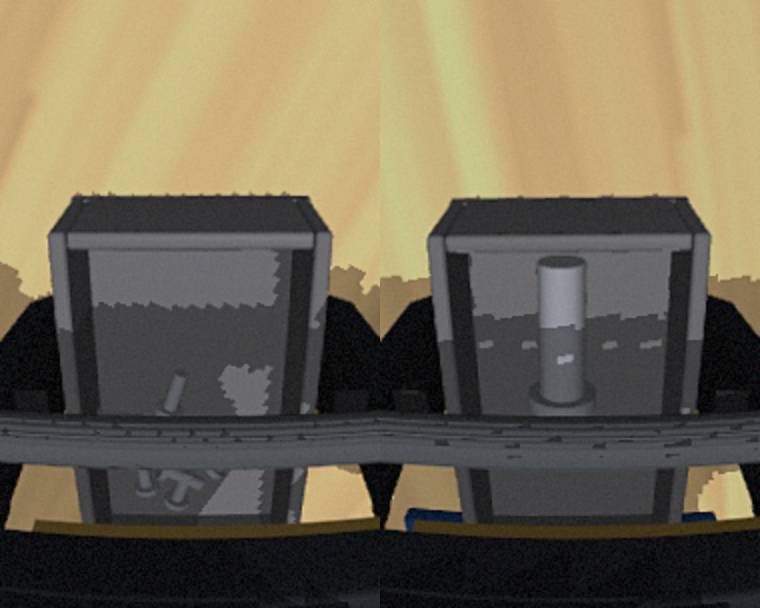

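View pics/n5.png

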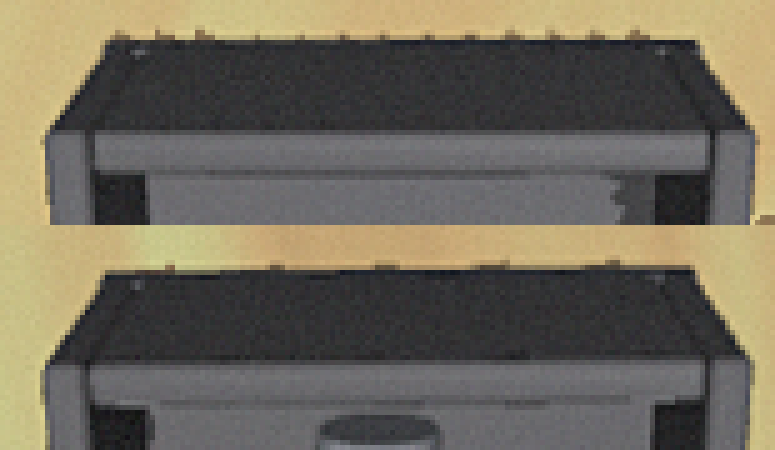

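```bash
python3 - <<'E'
from fit import *
np.set_printoptions(precision=4,suppress=True)
s=sense();p=s['position'].copy();y=-.184;d=np.array([-np.sin(y),np.cos(y)])
move_linear([p[0],p[1],.036],down(y),rate=.05)
q=p[:2]+d*.06
move_linear([q[0],q[1],.036],down(y),rate=.12)
s=sense();print(s['time'],s['position'],s['ft_force'],s['opening'])
move_linear([q[0],q[1],.13],down(y),rate=.15)
y=.455;d=np.array([-np.sin(y),np.cos(y)]);g=np.array([.5411,.2866])+d*.0005
move_linear([g[0],g[1],.13],down(y),rate=.15);wait(.2)
im2,s=snap('wrist','pics/o.png');print(s['time'],s['position'],s['ft_force'],s['opening'])
m=cv2.imread('pics/m2.png')
cv2.imwrite('pics/o2.png',np.vstack([cv2.resize(i[160:275,150:360],None,fx=3,fy=3,interpolation=cv2.INTER_NEAREST)[:290] for i in (m,im2[:,:,::-1])]))
E
```

```text
31.0667 [0.5993 0.1406 0.0359] [ 0.1019  0.2496 -1.7305] 0.0597372066700956
33.2417 [0.5413 0.2862 0.13  ] [ 0.0274  0.123  -2.0329] 0.05994318257409457
```

View pics/o2.png

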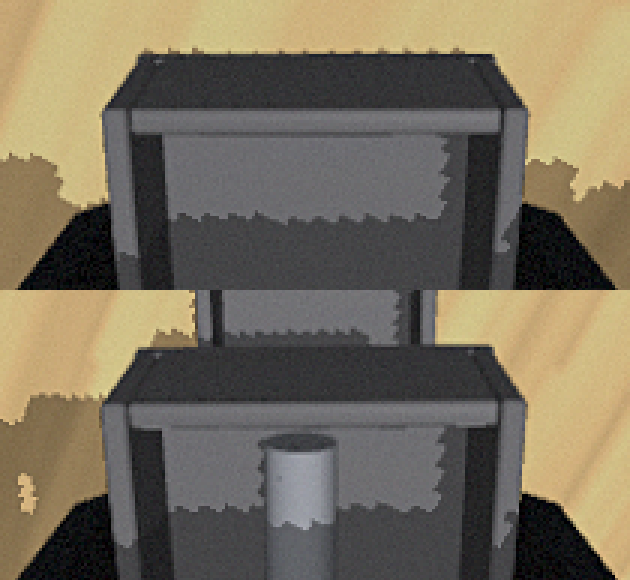

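```bash
python3 - <<'E'
from fit import *
np.set_printoptions(precision=4,suppress=True)
y=.455;d=np.array([-np.sin(y),np.cos(y)]);g=np.array([.5411,.2866])+d*.0007
print(move_linear([g[0],g[1],.078],down(y),rate=.12,stop_force=6));wait(.2);s=sense();print(s['position'],s['ft_force'])
print(move_linear([g[0],g[1],.0597],down(y),rate=.04,stop_force=6))
s=sense();print(s['time'],s['position'],s['ft_force'])
im2,s=snap('wrist','pics/p.png')
i3=camera('scene');cv2.imwrite('pics/p2.png',np.hstack([cv2.resize(im2[80:384,160:350,::-1],None,fx=2,fy=2)[:600],cv2.resize(i3[215:315,280:400,::-1],None,fx=3,fy=6)[:600]]))
E
```

```text
False
[0.5414 0.2875 0.0789] [ 0.0716  0.229  -2.4866]
True
34.5333 [0.5407 0.2873 0.0601] [ 0.1866 -0.814   4.6984]
```

View pics/p2.png

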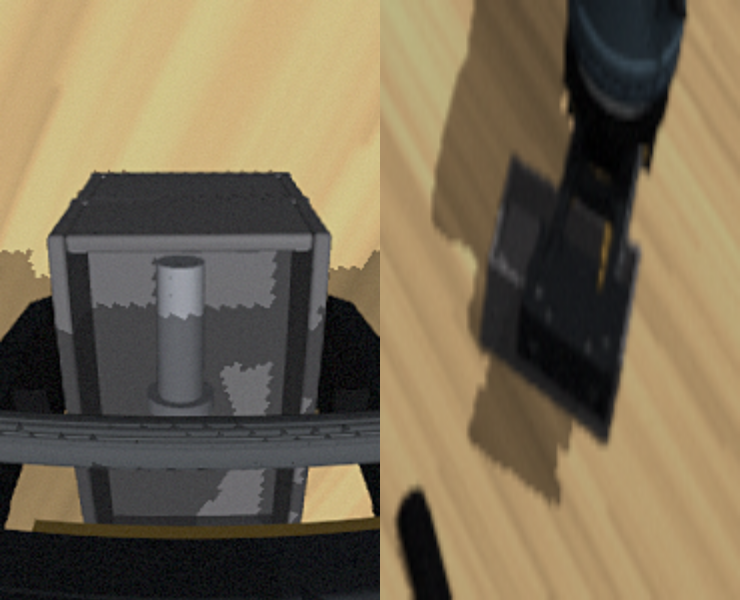

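```bash
python3 - <<'E'
from fit import *
np.set_printoptions(precision=4,suppress=True)
set_gripper(.088)
y=.455;s=sense();p=s['position'];print(p,s['ft_force'])
move_linear([p[0],p[1],.14],down(y),rate=.12)
d=np.array([-np.sin(y),np.cos(y)]);c=p[:2]+d*.10
move_linear([c[0],c[1],.17],down(y),rate=.2);wait(.3)
im2,s=snap('wrist','pics/q.png');T=Twrist(s);print(s['time'])
for t,z in [('base_tray_center',.018),('tray_center',.048),('pin',.046)]: print(t,[(d['p'],d['at'],onz('wrist',d['at'],z,T)) for d in place_of('wrist',t)[:2]])
i3=camera('scene');cv2.imwrite('pics/q3.png',i3[:,:,::-1])
cv2.imwrite('pics/q2.png',np.hstack([cv2.resize(im2[130:330,170:340,::-1],None,fx=2.5,fy=2.5),cv2.resize(i3[215:315,280:400,::-1],(375,500),interpolation=cv2.INTER_CUBIC) if 0 else cv2.resize(i3[225:300,290:380,::-1],None,fx=4,fy=500/75)]))
E
```

```text
[0.5399 0.287  0.0597] [ 0.3017 -0.4378 -0.616 ]
37.0083
base_tray_center []
tray_center [(0.93, [254.3, 297.1], array([0.5449, 0.2753, 0.048 ]))]
pin [(0.51, [254.2, 279.7], array([0.5358, 0.2937, 0.046 ]))]
```

View pics/q2.png

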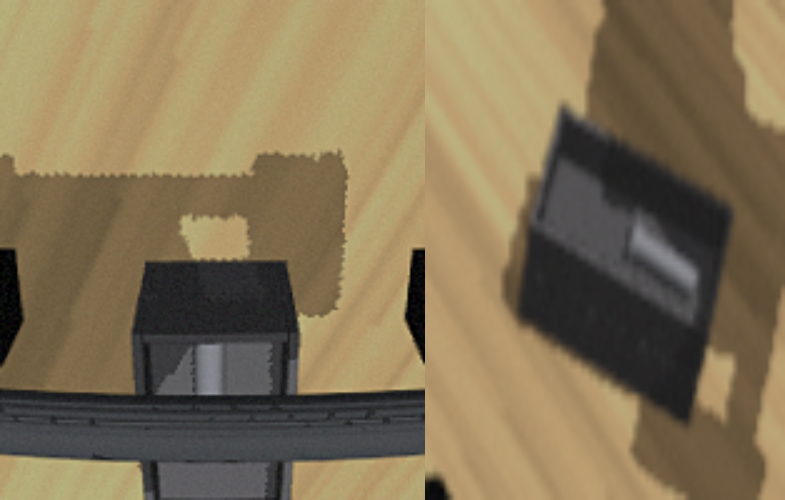

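View pics/q3.png

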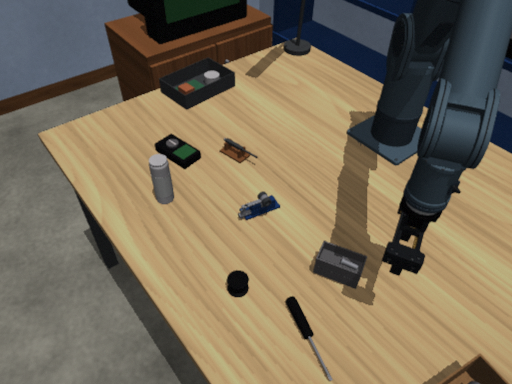

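```bash
python3 - <<'E'
from plant import *
s=sense();p=s['position'];move_linear([p[0],p[1],.22],rate=.15);print(sense()['time'],sense()['ft_force']);print(finish_job())
E
```

```text
37.7417 [ 0.01823798  0.14585312 -0.29988337]
the job is handed in; nothing more can be done
None
```

I handed the job in at about 38 s, with every step done in the order asked.

- **Pin:** I drove it out from its flush end with about 7 N of steady push. The force fell away between 28 and 34 mm of travel, and the pictures show the pin lying in the catch tray.
- **Punch:** It went back into its rest. A wrist picture and a scene picture show it lying flat in the notches.
- **Base tray:** Before stacking, I closed the jaws on the lower tray once to line it up with the gripper, then let go. That shifted it about 3 mm sideways.
- **Stacking:** I lifted the catch tray 6 mm, drew it 60 mm clear of the hinge and set it on the other tray. It touched down 29.9 mm above the height at which I had gripped it, where a full nest is 30 mm.
- **Last checks:** After release, the pictures show the upper tray level and flush with the lower one, with the pin inside. Nothing is touching the robot, and the spray can, spool, screwdriver and meter are where they were.

**What disagreed or failed:** The first position estimates differed by up to about 10 mm between the top, scene and wrist views, and closer wrist views settled them. After stacking, the network no longer reported the base tray, which the upper tray now covers. I did not take a separate side view of the nest.

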